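# Hold the ornament tool on the marked patch of a book cover

### The arm

A 6-joint arm with a two-finger parallel gripper is mounted at the origin on a cart in front of the work surface, level with it; the furniture and walls round the work are solid. World frame = base frame: x ahead of the robot, y to its left, z up, the work surface at z = 0. Lengths are in m, angles in rad, forces in N, time in s.
With the tool pointing down it reaches from about 0.35 to 0.975 m from the base axis. Payload 4.9 kg.
Tool frame: the origin (TCP) lies midway between the tips of the shut fingers; the grasp point (between the pads) lies 19 mm behind it; z points along the fingers, y is the line along which they close (so a half turn about z gives the same grasp; the last joint's range is limited). The gripper opens to 85 mm and grips with 20 to 120 N. Pads are 22 mm wide; open, the fingers measure 114 mm over their backs; the gripper's body (76 mm by 85 mm) begins 54 mm behind the grasp point. The pads swing forward as they close: fully open they stand 13 mm farther back than shut.
Start: joints at [1.011, 0.053, 1.613, -0, 1.476, -0.119], TCP at [0.267, 0.565, 0.231] pointing down, gripper open.
Joint ranges: [-3.01, 3.01], [-1.01, 2.22], [0.06, 2.58], [-1.02, 4.17], [0.09, 2.62], [-3.14, 3.14]. Speed limits (rad/s): [2.57, 2.57, 3.14, 3.14, 3.14, 3.14].

### API

Orientations are given as a rotation vector (axis times angle).
In Python, from station import ctrl gives the robot as it stands. The module is installed in compiled form; this text tells all that it offers.
- The arm moves only by the shell command python3 -m handwheel 'ROWS' [OPENING] [FORCE]. ROWS is JSON, a list of rows, each a list of 2 entries, a list of its own where there are three numbers: the shift along the tool's x, y, z in cm, then the turn, a rotation vector about the tool's x, y, z in rad. In form: [[[tx, ty, tz], [ax, ay, az]], ...]. A call has 1 to 5 rows; each row is the pose to reach, as a shift and turn from the pose commanded when the call began, along the tool's axes at that moment; what a row does not reach only later rows make up. A row lasts 1/8 s, in which the tool goes at most 62.5 mm and 10.7 degrees, less where a joint would pass 70% of its speed; a pose out of reach is approached as far as the arm can. A call with a gripper value outside its range is refused whole. OPENING is the gripper's target within -1 to 1 (shut at 1, half-way at 0, fully open at -1), set as the call begins (- or left out, the last holds). The fingers move at their own pace and stop on an object; FORCE is the grip in N (left out, the last holds). Time passes only in rows, so rows that repeat a pose let the fingers close. It gives the time, the measured TCP pose, the force, the opening and the grip force at its end, in the units of the state.
- ctrl.get_obs(): the state, without advancing time (a new reading comes with each control period).
- ctrl.get_image(name): name is "scene" or "top" or "wrist"; returns the picture (384x512x3 uint8, blue, green, red); there is no depth.
- ctrl.calibration(name): a dict with "fx", "fy", "cx", "cy" (pixels), "R" (3x3) and "t" (3): a world point X has camera coordinates R X + t. Camera axes: x right, y down, z forward; pixel columns grow to the right and rows downward; lengths in m; the calibration is good to about 2 mm. The wrist camera is an equidistant fisheye: a pixel r from the principal point sees the ray r / f radians off the axis. A picture is of the moment at which its call begins: read the wrist's pose just before it. calibration takes no time and is no camera call; for the wrist camera it gives the pose at the moment of the call.
- ctrl.finish_job(): hands the job in; it is judged then, once.
Trained networks look in the newest picture that a camera, given by its name, has taken for a name from the list of things; names that differ only in an ending like _2 or _b are one class to them, and where a whole thing is asked for, a point or a joint stands for the part that bears it (a point fixed in the world has none). Each returns a list of dicts, best first, with "score" (0 to 1); they miss things now and then, are a little off and sometimes report something else, mostly with a low value. They report only what shows in the picture. A call takes as long as a camera call. They do not tell look-alikes from the thing itself.
- ctrl.look_for(camera, query): "position" ([column, row] in pixels, amid what is visible of it).
- ctrl.landmark_of(camera, query): "position" ([column, row] in pixels: a listed point, or the origin of a listed thing).
The state is a dict: "t": time; "q": joint angles; "dq": joint speeds; "effort": joint torques, N m; "tool_pos": TCP position; "tool_rot": TCP orientation; "contact_force": force on the tool from outside, world axes, zero at the start; "wrist_torque": the same for the moment, N m; "opening": finger opening in m; "grip_force": force on a finger pad.
Only numpy, scipy, OpenCV 4.12 (cv2) and the standard library are available. Lean on these libraries where they do the work, as an engineer would, in place of code of your own. Each camera call takes 0.05 s, during which the arm holds its last target. There are 200 camera calls.

### The job

Take the brass finishing tool with the dark brown handle out of the rack and press its brass face on the red outline on the book's cover: inside the outline, long side along the outline's long side, and handle square to the sloping cover. Press lightly, so that the sprung bed under the book sinks to about half of its 14 mm travel (pointer in the green band, never down to the stop), touch the cover nowhere else, and finish while still holding the tool pressed there. Leave the light-handled tool and the other things on the bench where they are.

Things in the scene. Friction and masses are not known exactly. Their poses are not given: they have to be found in the camera images.
- dark_tool: finishing tool to use: dark brown round handle, brass T head, 128 mm long, 0.14 kg; starts standing head down in a rack socket. y runs from face to handle end; centre line at x = 0, z = +15 mm; origin 64 mm from the face. Handle from 47 to 128 mm above the face, up to 30 mm thick (grip about 98 mm above the face). Head 16 mm (x) by 30 mm (z), 8 mm thick; its end surface is the face
- tool_face (a point): centre of the brass face of dark_tool, the surface to press on the mark; axes as dark_tool (y from the face up to the handle end, z along the 30 mm length)
- light_tool: bystander: a like finishing tool with a lighter brown handle, 142 mm long, standing handle up in the other rack socket; origin 71 mm from its face and 15 mm off its centre line, which is parallel to y at x = 0, z = +15 mm
- rack: fixed wooden block 60 x 160 x 45 mm (x, y, z), origin at the centre of its underside; two sockets 23 x 33 mm (x, y), 40 mm deep, at y = +45 and -45 mm; either may hold the dark tool. Both tools stand with tool x along rack x, tool z along rack -y (30 mm head length along rack y). Pull straight up; pinch across rack x to clear the other tool
- mark (a point): centre of the red outline (24 x 38 mm outside, on a pale patch 40 x 54 mm) on the book's cover, about 114 mm above the bench. z is the cover's outward normal; the cover slopes 0.26 rad (15 deg), low edge nearer the robot; x points up the slope (short side of the outline), y along its long side. It moves down with the bed
- book: black book 210 x 151 x 16 mm lying on the sprung bed and fixed to it; origin at the centre of its underside, z normal to the cover
- bed (a joint): sinking of the sprung bed along the cover's normal, m: 0 at the top, 0.014 at the stop. Starts to move at about 3 N and gains 0.7 N per mm; half travel, 0.007, takes about 8 N. The green band of the pointer scale at its right edge is 0.004 to 0.010, white above, red below
- press_stand: fixed stand of the bed, base 170 x 250 mm (x, y), sloping bed on top up to about 135 mm high at its far edge; origin at the centre of its underside, x away from its low front edge
- red_spool: bystander: spool of red thread, 43 mm across, 40 mm high, origin at the centre of its underside
- eraser: bystander: eraser 20 x 44 x 12 mm, origin at the centre of its underside
- glue_stick: bystander: the yellow glue stick with red cap standing behind the rack (another stands far back by the cabinet), 26 mm across, 96 mm high, origin at the centre of its underside
There are look-alikes about, which are no part of the job. Leave any pink look-alike of the dark_tool alone.

How it is judged:
On the way:
1. the dark-handled tool is lifted clear out of the rack in the gripper (height (world z) of tool_face above 0.06 m and contact force between dark_tool and rack below 0.1 N and contact force between the fingers and dark_tool above 3 N), for 0.2 s.
At the end, for the whole second after the job is handed in: gripper holds the dark tool with its face on the cover within 6 mm of the mark (each way), square within 0.12 rad, lengthwise within 0.17 rad, pressing 3 to 15 N with the bed sunk 4 to 10 mm; gripper and arm off the book; tool out of the rack and still; bystanders within 25 mm of their starts (value of joint bed between 0.004 and 0.01 m and x of tool_face in the frame of mark between -0.006 and 0.006 m and y of tool_face in the frame of mark between -0.006 and 0.006 m and angle between the y axis of dark_tool and the z axis of mark, either way round below 0.12 rad and angle between the z axis of dark_tool and the y axis of mark, either way round below 0.17 rad and contact force between dark_tool and book between 3 and 15 N and contact force between the fingers and dark_tool above 3 N and contact force between dark_tool and rack below 0.1 N and contact force between each of the arm, the fingers and book below 0.1 N and linear speed of dark_tool below 0.02 m/s and distance of each of light_tool, red_spool, eraser, glue_stick from where it was at the start of the episode below 0.025 m); the arm keeps its last pose, push and grip.
It fails at once if the bed is pushed down to its stop (over 12.5 mm)  (value of joint bed above 0.0125 m).
It fails at once if the tool presses on the cover with more than 25 N (contact force between dark_tool and book above 25 N).
It fails at once if the tool touches the cover away from the mark (face centre more than 14 mm off) (contact force between dark_tool and book above 0.5 N and (x of tool_face in the frame of mark above 0.014 m or x of tool_face in the frame of mark below -0.014 m or y of tool_face in the frame of mark above 0.014 m or y of tool_face in the frame of mark below -0.014 m)).
It fails at once if the gripper or arm touches the book (contact force between any of the fingers, the arm and book above 0.5 N).
It fails at once if the light tool, spool, eraser or glue stick is moved more than 25 mm (distance of any of light_tool, red_spool, eraser, glue_stick from where it was at the start of the episode above 0.025 m).
It also fails if it takes over 35 s, if anything falls off the work surface, if the arm or the gripper's body presses on something with over 40 N, if the wrist force passes 120 N, or if a joint passes its speed limit or range.

## Working session

There is one attempt and no reset: what is moved stays moved. The work goes in short steps, Python scripts to look and compute and a shell command to move; the robot and the scene stay as the last step left them, time stands still between calls to the robot, and variables do not carry over. Pictures are saved under pics/ and viewed, at most 10 in all, crops included, and the job is handed in when it is done.

```bash
mkdir -p pics; cat > h.py <<'E'
import numpy as np, cv2
from scipy.spatial.transform import Rotation as Ro
from station import ctrl
def ray(cam,px):
    c=ctrl.calibration(cam); R=np.array(c["R"]); t=np.array(c["t"])
    u=np.array([(px[0]-c["cx"])/c["fx"],(px[1]-c["cy"])/c["fy"]])
    if cam=="wrist":
        r=np.linalg.norm(u); d=np.r_[u/max(r,1e-9)*np.sin(r),np.cos(r)]
    else: d=np.r_[u,1]
    d=R.T@d; return -R.T@t, d/np.linalg.norm(d)
def at_z(cam,px,z):
    o,d=ray(cam,px); return o+d*(z-o[2])/d[2]
def tri(obs):
    A=0;b=0
    for o,d in obs:
        P=np.eye(3)-np.outer(d,d); A=A+P; b=b+P@o
    X=np.linalg.solve(A,b); return X,[np.linalg.norm((np.eye(3)-np.outer(d,d))@(X-o)) for o,d in obs]
def proj(cam,X):
    c=ctrl.calibration(cam); p=np.array(c["R"])@X+np.array(c["t"])
    if cam=="wrist":
        r=np.hypot(p[0],p[1]); th=np.arctan2(r,p[2]); return np.array([c["cx"]+c["fx"]*th*p[0]/r,c["cy"]+c["fy"]*th*p[1]/r])
    return np.array([c["cx"]+c["fx"]*p[0]/p[2],c["cy"]+c["fy"]*p[1]/p[2]])
def goto(pos,R):
    """shift cm and turn in current tool axes to target"""
    s=ctrl.get_obs(); R0=Ro.from_rotvec(s["tool_rot"])
    return R0.inv().apply(np.array(pos)-s["tool_pos"])*100,(R0.inv()*R).as_rotvec()
E
python3 - <<'E'
from h import *
np.set_printoptions(precision=3,suppress=True)
s=ctrl.get_obs(); print(s["tool_pos"],s["tool_rot"],s["t"],s["opening"])
ims=[ctrl.get_image(c) for c in("scene","top")]
cv2.imwrite("pics/a.png",cv2.resize(ims[0],(800,600))); cv2.imwrite("pics/b.png",cv2.resize(ims[1],(800,600)))
for c in("scene","top"):
  for q in("dark_tool","tool_face","light_tool","rack","mark","glue_stick"):
    print(c,q,[(np.round(r["position"]).tolist(),round(r["score"],2)) for r in ctrl.landmark_of(c,q)[:4]])
E
```

```text
[0.266 0.565 0.23 ] [-0.687 -3.065  0.003] 0.0 0.08590947297023845
scene dark_tool [([264.0, 223.0], 0.82), ([246.0, 203.0], 0.57)]
scene tool_face [([252.0, 221.0], 0.79), ([270.0, 239.0], 0.65)]
scene light_tool [([291.0, 240.0], 0.86)]
scene rack [([282.0, 247.0], 0.62), ([268.0, 241.0], 0.39)]
scene mark [([282.0, 188.0], 0.24)]
scene glue_stick [([336.0, 234.0], 0.5)]
top dark_tool [([257.0, 210.0], 0.63), ([292.0, 204.0], 0.46)]
top tool_face [([266.0, 211.0], 0.48), ([295.0, 208.0], 0.41)]
top light_tool [([322.0, 201.0], 0.52)]
top rack [([309.0, 205.0], 0.59), ([194.0, 208.0], 0.31)]
top mark [([184.0, 206.0], 0.71), ([323.0, 204.0], 0.65), ([202.0, 212.0], 0.55)]
top glue_stick [([318.0, 150.0], 0.61)]
```

View pics/a.png

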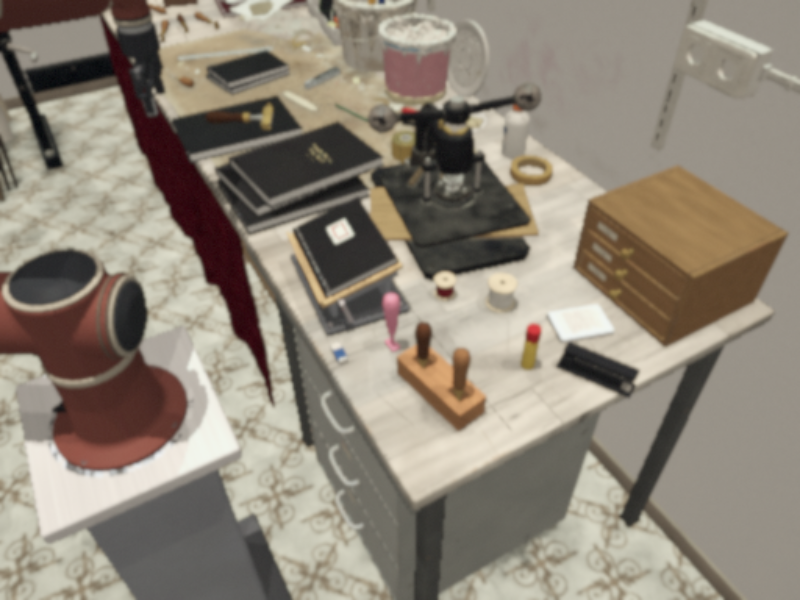

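View pics/b.png

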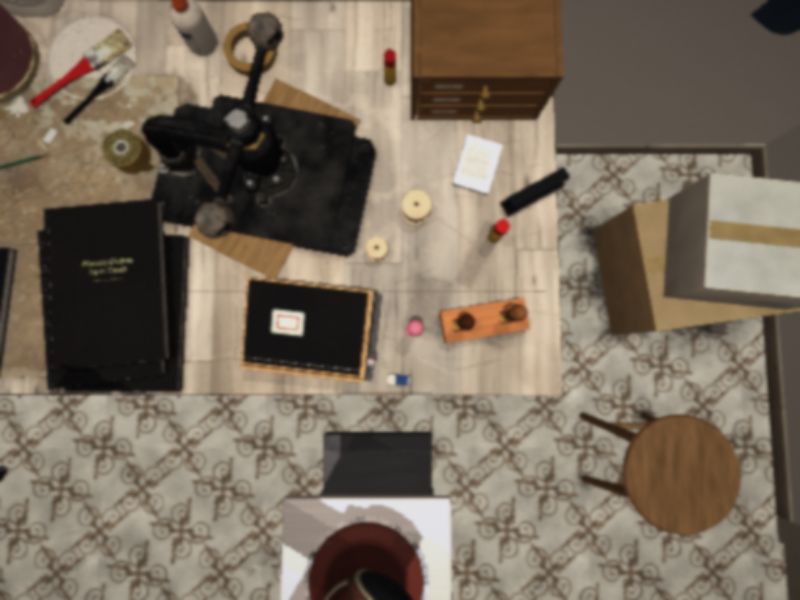

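The scene view has three tool-like candidates: pink at (392,310), dark brown at (424,340) in the left socket, and light brown at (461,365) in the right socket. The dark brown one fits: it stands in the rack and its handle is darker. The mark is at top (288,322). I'll confirm with an enlarged crop.

```bash
python3 - <<'E'
from h import *
np.set_printoptions(precision=3,suppress=True)
a=ctrl.get_image("scene"); b=ctrl.get_image("top")
A=cv2.resize(a[195:275,240:320],(400,400),interpolation=cv2.INTER_CUBIC)
B=cv2.resize(b[175:225,265:345],(400,250),interpolation=cv2.INTER_CUBIC)
C=cv2.resize(b[175:245,150:250],(400,280),interpolation=cv2.INTER_CUBIC)
im=np.zeros((540,800,3),np.uint8); im[:400,:400]=A; im[:250,400:]=B; im[255:535,400:]=C
cv2.imwrite("pics/c.png",im)
k=1/1.5625
print("dark",tri([ray("scene",(424*k,327*k)),ray("top",(466*k,321*k))]))
print("light",tri([ray("scene",(461*k,353*k)),ray("top",(515*k,312*k))]))
print("mark",tri([ray("scene",(341*k,231*k)),ray("top",(288*k,322*k))]))
for p in((441,311),(525,298),(529,328),(447,343)): print(at_z("top",np.array(p)*k,.045))
E
```

```text
dark (array([ 0.478, -0.179,  0.125]), [np.float64(0.0007731744588150201), np.float64(0.0007731744588150476)])
light (array([ 0.493, -0.262,  0.134]), [np.float64(0.001491215179384456), np.float64(0.0014912151793843934)])
mark (array([0.477, 0.131, 0.115]), [np.float64(0.0006481761101806371), np.float64(0.0006481761101806992)])
[ 0.502 -0.142  0.045]
[ 0.526 -0.301  0.045]
[ 0.469 -0.307  0.045]
[ 0.442 -0.153  0.045]
```

View pics/c.png

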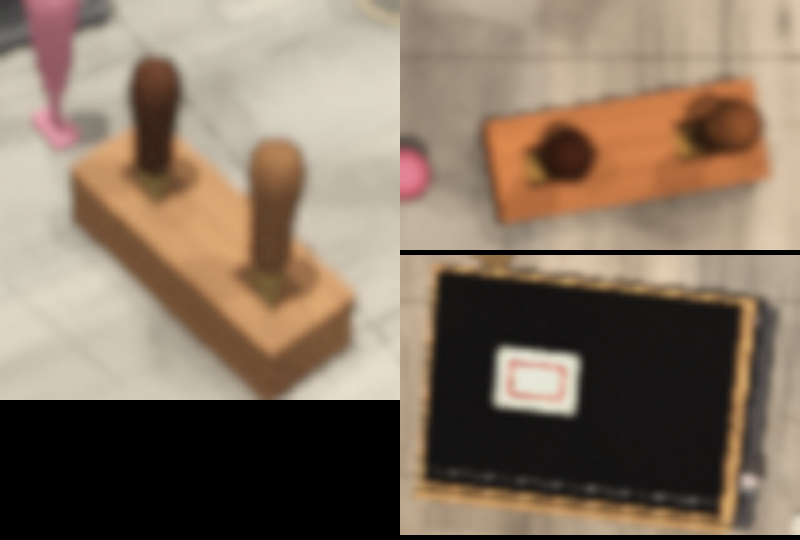

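The crop confirms it: the dark handle is in the left socket (scene crop 155,100; top crop 565,150), and the pink tool stands separately to its left. The triangulated heights (0.125, 0.134 and 0.115) match the given sizes. Next is the approach.

```bash
cat >> h.py <<'E'
def down(yaw,n=(0,0,1)):
    """tool z = -n, tool y = horizontal-yaw direction made square to n"""
    z=-np.array(n,float); y=np.array([np.cos(yaw),np.sin(yaw),0]); y-=z*(y@z); y/=np.linalg.norm(y)
    return Ro.from_matrix(np.c_[np.cross(y,z),y,z])
E
python3 - <<'E'
from h import *
np.set_printoptions(precision=3,suppress=True)
print(goto((.478,-.180,.23),down(.16)))
f=lambda x,y:np.array([150+(x-400)/4,175+(y-255)/4])
e=at_z("top",f(437,270),.13)-at_z("top",f(750,300),.13); print("book yaw",np.arctan2(-e[0],e[1]))
E
```

```text
(array([-50.913, -58.383,   0.13 ]), array([ 0.  , -0.  ,  0.97]))
book yaw -0.09662322710369137
```

```bash
python3 -m handwheel '[[[-5,-5.8,0],[0,0,0.1]],[[-9,-10.5,0],[0,0,0.2]],[[-13,-15,0],[0,0,0.3]],[[-17,-19.5,0],[0,0,0.4]],[[-21,-24,0],[0,0,0.5]]]' -1
python3 -m handwheel '[[[-4,-2,0],[0,0,0.1]],[[-8,-4,0],[0,0,0.2]],[[-12,-6,0],[0,0,0.3]],[[-16,-8,0],[0,0,0.4]],[[-20,-10,0],[0,0,0.47]]]'
python3 -c "
from h import *
np.set_printoptions(precision=3,suppress=True)
print(goto((.478,-.180,.23),down(.16)))"
```

```text
t: 1.42
tool_pos: [0.3526, 0.263, 0.2316]
tool_rot: [1.427, 2.798, 0.001]
contact_force: [1.4, -0.1, 0.1]
opening: 0.0854
grip_force: 0.0
t: 2.05
tool_pos: [0.3895, 0.0428, 0.2316]
tool_rot: [2.039, 2.389, 0.001]
contact_force: [-0.1, -1.2, 0.0]
opening: 0.0853
grip_force: 0.0
(array([-23.394,   5.245,   0.176]), array([ 0.001,  0.   , -0.002]))
```

```bash
python3 -m handwheel '[[[-5,1.1,0],[0,0,0]],[[-10,2.2,0],[0,0,0]],[[-15,3.3,0],[0,0,0]],[[-20,4.5,0],[0,0,0]],[[-23.4,5.2,0],[0,0,0]]]'
python3 - <<'E'
from h import *
np.set_printoptions(precision=3,suppress=True)
s=ctrl.get_obs(); print(s["tool_pos"])
im=ctrl.get_image("wrist"); cv2.imwrite("pics/d.png",cv2.resize(im,(800,600)))
for q in("dark_tool","tool_face","light_tool","rack"): print(q,[(np.round(r["position"]).tolist(),round(r["score"],2)) for r in ctrl.look_for("wrist",q)[:3]])
print("handle top",proj("wrist",np.array([.478,-.18,.13])),"scale",800/512)
E
```

```text
t: 2.68
tool_pos: [0.4785, -0.1807, 0.2314]
tool_rot: [2.039, 2.39, -0.0]
contact_force: [-0.4, 0.8, -0.2]
opening: 0.0855
grip_force: 0.0
[ 0.478 -0.181  0.231]
dark_tool [([260.0, 183.0], 0.73), ([262.0, 85.0], 0.63)]
tool_face [([266.0, 83.0], 0.8), ([260.0, 182.0], 0.62)]
light_tool [([260.0, 270.0], 0.9)]
rack [([257.0, 204.0], 0.79)]
handle top [259.905 193.828] scale 1.5625
```

View pics/d.png

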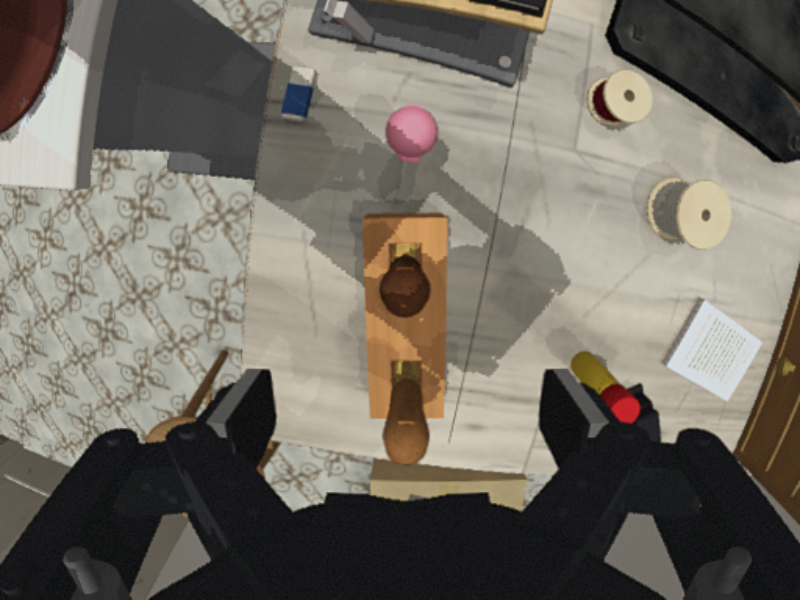

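The dark handle is at (405,288), centred between the fingers. The rack edges run vertical, so the yaw is right. Light tool is at (405,430), pink at (411,132), and the glue stick at (605,385) is clear.

```bash
python3 - <<'E'
from h import *
np.set_printoptions(precision=4,suppress=True)
k=1/1.5625
for z in(.105,.12): print(at_z("wrist",np.array((405,288))*k,z))
for p in((363,216),(447,216),(370,418),(444,415)): print(at_z("wrist",np.array(p)*k,.045))
print("glue",at_z("top",np.array((500,228))*k,.09))
X=(.478,-.180,.084); 
print(goto((*at_z("wrist",np.array((405,288))*k,.117)[:2],.084),down(.16)))
E
```

```text
[ 0.477 -0.178  0.105]
[ 0.4764 -0.1743  0.12  ]
[ 0.4414 -0.1456  0.045 ]
[ 0.5002 -0.1361  0.045 ]
[ 0.4682 -0.3046  0.045 ]
[ 0.5269 -0.2922  0.045 ]
glue [ 0.6498 -0.2479  0.09  ]
(array([ 0.3003, -0.0712, 14.7202]), array([-0.0003, -0.0006,  0.0001]))
```

```bash
python3 - <<'E'
from h import *
np.set_printoptions(precision=4,suppress=True)
s=ctrl.get_obs();print(s["tool_pos"],s["dq"])
im=ctrl.get_image("wrist")
hsv=cv2.cvtColor(im,cv2.COLOR_BGR2HSV); s=ctrl.get_obs();print(s["tool_pos"])
# dark blob: brown & dark near the handle
m=((im.max(2)<95)&(im[...,2].astype(int)>im[...,0]+8)).astype(np.uint8); m[:150]=0;m[215:]=0;m[:,:235]=0;m[:,290:]=0
n,l,st,c=cv2.connectedComponentsWithStats(m); i=1+np.argmax(st[1:,4]); print(st[i],c[i])
for z in(.11,.12): print(at_z("wrist",c[i],z))
print(goto((.4767,-.177,.084),down(.165)))
E
```

```text
[ 0.4778 -0.178   0.2312] [ 0.0156 -0.0142  0.0121 -0.0002 -0.0005 -0.0017]
[ 0.4778 -0.1777  0.2313]
[243 162  33  44 987] [259.1783 186.1114]
[ 0.4771 -0.1782  0.11  ]
[ 0.4767 -0.1756  0.12  ]
(array([ 0.0801, -0.0938, 14.7276]), array([-0.0001, -0.0004, -0.0042]))
```

```bash
python3 -m handwheel '[[[0.1,-0.1,4],[0,0,0]],[[0.1,-0.1,8],[0,0,0]],[[0.1,-0.1,11.5],[0,0,0]],[[0.1,-0.1,14],[0,0,0]],[[0.1,-0.1,14.7],[0,0,0]]]'
python3 -m handwheel '[[[0,0,0],[0,0,0]],[[0,0,0],[0,0,0]],[[0,0,0],[0,0,0]],[[0,0,0],[0,0,0]],[[0,0,0],[0,0,0]]]' 1 60
```

```text
t: 3.6
tool_pos: [0.4755, -0.176, 0.0826]
tool_rot: [-2.033, -2.391, 0.001]
contact_force: [0.2, -0.4, -0.5]
opening: 0.0852
grip_force: 0.0
t: 4.22
tool_pos: [0.4777, -0.1783, 0.0858]
tool_rot: [2.035, 2.39, 0.001]
contact_force: [-0.9, -0.2, 5.9]
opening: 0.0274
grip_force: 58.9
```

```bash
python3 -m handwheel '[[[0,0,-1],[0,0,0]],[[0,0,-3],[0,0,0]],[[0,0,-6],[0,0,0]],[[0,0,-10],[0,0,0]],[[0,0,-14],[0,0,0]]]'
python3 -m handwheel '[[[0,0,-2],[0,0,0]],[[0,0,-2],[0,0,0]],[[0,0,-2],[0,0,0]]]'
python3 - <<'E'
from h import *
np.set_printoptions(precision=4,suppress=True)
ps=-.097; n=np.array([-np.sin(.26)*np.cos(ps),-np.sin(.26)*np.sin(ps),np.cos(.26)])
im=ctrl.get_image("wrist"); cv2.imwrite("pics/e.png",cv2.resize(im,(800,600)))
M=np.array([.477,.131,.115]); 
print(n,goto(M+n*(.079+.07),down(ps,n)))
E
```

```text
t: 4.85
tool_pos: [0.4764, -0.1774, 0.2252]
tool_rot: [-2.036, -2.391, 0.0]
contact_force: [-0.2, -0.1, -0.4]
opening: 0.0276
grip_force: 59.1
t: 5.22
tool_pos: [0.476, -0.1772, 0.2421]
tool_rot: [-2.035, -2.389, 0.001]
contact_force: [0.1, -0.8, -1.9]
opening: 0.0275
grip_force: 59.1
[-0.2559  0.0249  0.9664] (array([31.3818,  1.3098, -1.6468]), array([-0.2621, -0.0355,  0.2553]))
```

View pics/e.png

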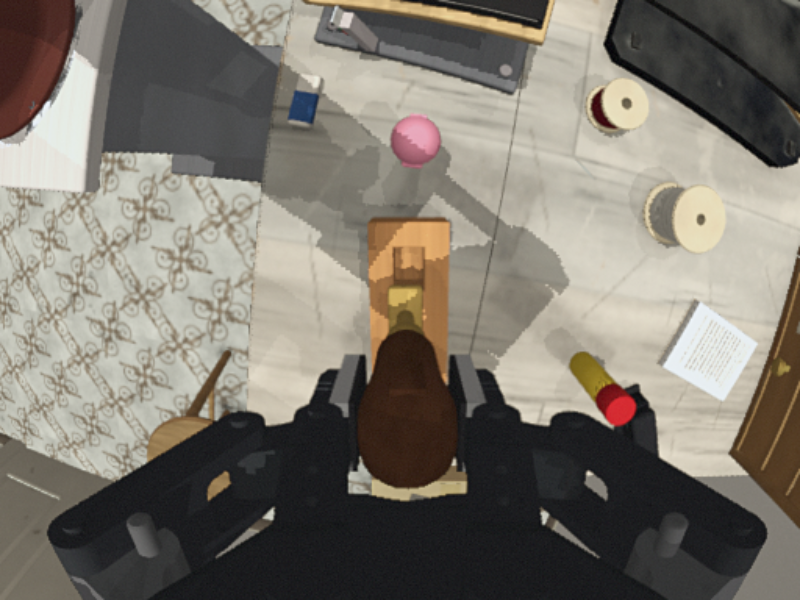

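The tool is held straight: handle at (407,420), head at (405,303), and the left socket at (408,263) is empty. Carry it to above the mark.

```bash
python3 -m handwheel '[[[4,0.2,-1],[0,0,0]],[[9,0.4,-1.6],[-0.04,0,0.05]],[[14,0.6,-1.6],[-0.09,-0.01,0.1]],[[19,0.8,-1.6],[-0.14,-0.02,0.15]],[[24,1,-1.6],[-0.2,-0.03,0.2]]]'
python3 - <<'E'
from h import *
np.set_printoptions(precision=4,suppress=True)
ps=-.097; n=np.array([-np.sin(.26)*np.cos(ps),-np.sin(.26)*np.sin(ps),np.cos(.26)])
M=np.array([.477,.131,.115]); print(goto(M+n*(.079+.06),down(ps,n)))
E
```

```text
t: 5.9
tool_pos: [0.4475, 0.0622, 0.2582]
tool_rot: [2.155, 2.064, 0.198]
contact_force: [0.3, 0.8, -1.5]
opening: 0.0271
grip_force: 59.2
(array([ 7.2046, -1.0651,  0.6222]), array([-0.0592, -0.0031,  0.0536]))
```

```bash
python3 -m handwheel '[[[4,-0.6,0.3],[-0.03,0,0.03]],[[7.2,-1.07,0.62],[-0.059,-0.003,0.054]],[[7.2,-1.07,0.62],[-0.059,-0.003,0.054]],[[7.2,-1.07,0.62],[-0.059,-0.003,0.054]],[[7.2,-1.07,0.62],[-0.059,-0.003,0.054]]]'
cat > look.py <<'E'
from h import *
import sys
np.set_printoptions(precision=4,suppress=True)
s=ctrl.get_obs(); print(s["tool_pos"],s["tool_rot"])
w=ctrl.get_image("wrist"); a=ctrl.get_image("scene"); b=ctrl.get_image("top")
im=np.zeros((600,800,3),np.uint8)
im[:360,:400]=cv2.resize(w[100:280,160:360],(400,360),interpolation=cv2.INTER_CUBIC)
im[:400,400:]=cv2.resize(a[110:210,170:270],(400,400),interpolation=cv2.INTER_CUBIC)
im[360:600,:400]=cv2.resize(b[180:228,145:225],(400,240),interpolation=cv2.INTER_CUBIC)
cv2.imwrite("pics/%s.png"%sys.argv[1],im)
for c in("scene","top","wrist"):
  for q in("tool_face","mark"):
    print(c,q,[(np.round(r["position"],1).tolist(),round(r["score"],2)) for r in ctrl.landmark_of(c,q)[:3]])
R=Ro.from_rotvec(s["tool_rot"]); F=s["tool_pos"]+R.apply([0,0,.079]); M=np.array([.477,.131,.115])
for c in("scene","top","wrist"): print(c,"expected face",proj(c,F),"mark",proj(c,M))
E
python3 look.py f
```

```text
t: 6.52
tool_pos: [0.4425, 0.1321, 0.251]
tool_rot: [2.175, 1.975, 0.258]
contact_force: [0.6, -0.0, -1.2]
opening: 0.028
grip_force: 59.2
[0.4425 0.1321 0.251 ] [2.1748 1.9746 0.2576]
scene tool_face [([211.9, 135.9], 0.81), ([251.0, 223.2], 0.74)]
scene mark [([218.7, 150.1], 0.94)]
top tool_face [([263.1, 210.7], 0.52), ([180.4, 210.2], 0.41)]
top mark [([181.5, 206.2], 0.74)]
wrist tool_face [([261.3, 198.2], 0.59)]
wrist mark [([256.6, 174.4], 0.77)]
scene expected face [212.3402 133.2511] mark [218.0442 147.8502]
top expected face [180.3368 209.9034] mark [184.4573 205.8565]
wrist expected face [260.0399 200.0459] mark [258.3374 179.3664]
```

View pics/f.png

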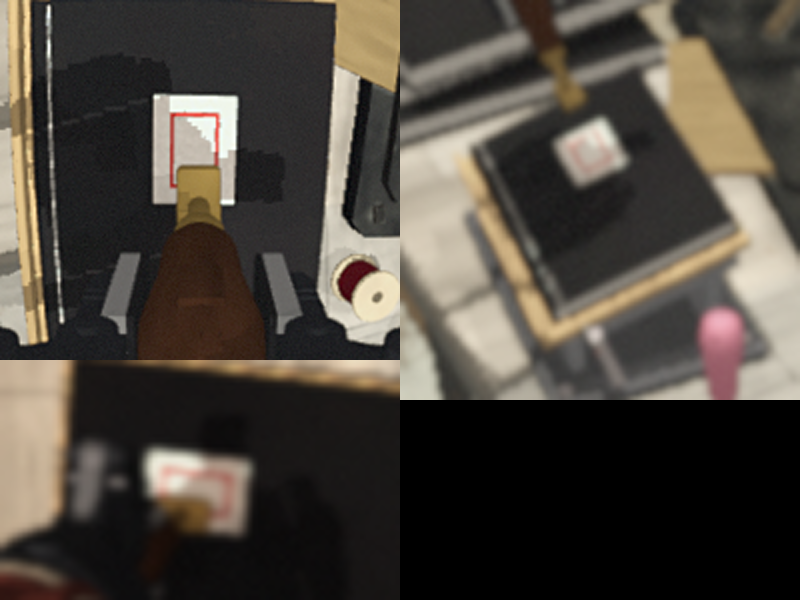

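```bash
cat > fit.py <<'E'
from h import *
np.set_printoptions(precision=4,suppress=True)
s=ctrl.get_obs(); R=Ro.from_rotvec(s["tool_rot"]); p=np.array(s["tool_pos"])
print(p,s["dq"].round(3) if hasattr(s["dq"],"round") else s["dq"])
ps=-.097; n=np.array([-np.sin(.26)*np.cos(ps),-np.sin(.26)*np.sin(ps),np.cos(.26)])
M=np.array([.477,.131,.114])
def onplane(px,o0):
    o,d=ray("wrist",px); return o+d*((o0-o)@n)/(d@n)
f=lambda x,y:np.array([160+x/2,100+y/2])-.25
T=lambda X:R.inv().apply(X-p)
for c in((171,113),(219,113),(171,187),(219,187),(195,150),(153,95),(238,95),(153,205),(238,205)):
    print("mark pt tcp",T(onplane(f(*c),M)),onplane(f(*c),M))
for x,y in((177,167),(221,167)):
    print("head edge at z=.071:",T(onplane(f(x,y),p+R.apply([0,0,.071]))))
E
python3 fit.py
```

```text
[0.4423 0.1329 0.2514] [0.003 0.001 0.001 0.001 0.001 0.   ]
mark pt tcp [ 0.0242 -0.0143  0.1417] [0.4673 0.1548 0.1108]
mark pt tcp [0.0241 0.0089 0.1418] [0.4896 0.1526 0.1168]
mark pt tcp [-0.013  -0.0147  0.1417] [0.4633 0.1179 0.1107]
mark pt tcp [-0.013   0.0091  0.1418] [0.4863 0.1156 0.1169]
mark pt tcp [ 0.0058 -0.0027  0.1418] [0.4766 0.1355 0.1138]
mark pt tcp [ 0.033  -0.0229  0.1417] [0.4599 0.1644 0.1086]
mark pt tcp [0.0329 0.018  0.1418] [0.4992 0.1606 0.1191]
mark pt tcp [-0.0224 -0.0239  0.1417] [0.4536 0.1093 0.1084]
mark pt tcp [-0.0224  0.0188  0.1418] [0.4946 0.1054 0.1193]
head edge at z=.071: [ 0.0148 -0.0087  0.071 ]
head edge at z=.071: [0.0148 0.0076 0.071 ]
```

The wrist crop shows the outline centred at crop (195,150) and the head at (199,167+). The measured sizes (37 x 23.5 mm outline, head edge at 14.8 mm) match the given ones, and the axes are aligned. I'll shift x +0.55, y −0.22 and lower.

```bash
python3 -m handwheel '[[[0.55,-0.22,1],[0,0,0]],[[0.55,-0.22,2.5],[0,0,0]],[[0.55,-0.22,4],[0,0,0]],[[0.55,-0.22,5],[0,0,0]],[[0.55,-0.22,5.3],[0,0,0]]]'
python3 -m handwheel '[[[0,0,0],[0,0,0]],[[0,0,0],[0,0,0]],[[0,0,0],[0,0,0]]]'
python3 look.py g
```

```text
t: 7.6
tool_pos: [0.4539, 0.1373, 0.1981]
tool_rot: [2.174, 1.977, 0.256]
contact_force: [-0.0, -0.2, -1.7]
opening: 0.0269
grip_force: 59.2
t: 7.98
tool_pos: [0.4545, 0.1375, 0.2003]
tool_rot: [2.173, 1.976, 0.26]
contact_force: [-0.1, -0.6, -1.9]
opening: 0.0273
grip_force: 59.2
[0.4545 0.1375 0.2003] [2.1726 1.9756 0.2603]
scene tool_face [([216.8, 146.0], 0.82), ([248.9, 221.3], 0.66)]
scene mark [([216.6, 149.2], 0.67)]
top tool_face [([265.6, 214.9], 0.63), ([182.6, 208.0], 0.42)]
top mark [([182.9, 205.8], 0.78)]
wrist tool_face [([261.0, 199.8], 0.76)]
wrist mark [([255.5, 192.1], 0.58)]
scene expected face [216.5582 144.8974] mark [218.0442 147.8502]
top expected face [182.1343 206.4099] mark [184.4573 205.8565]
wrist expected face [260.6402 199.2541] mark [260.7687 201.0239]
```

View pics/g.png

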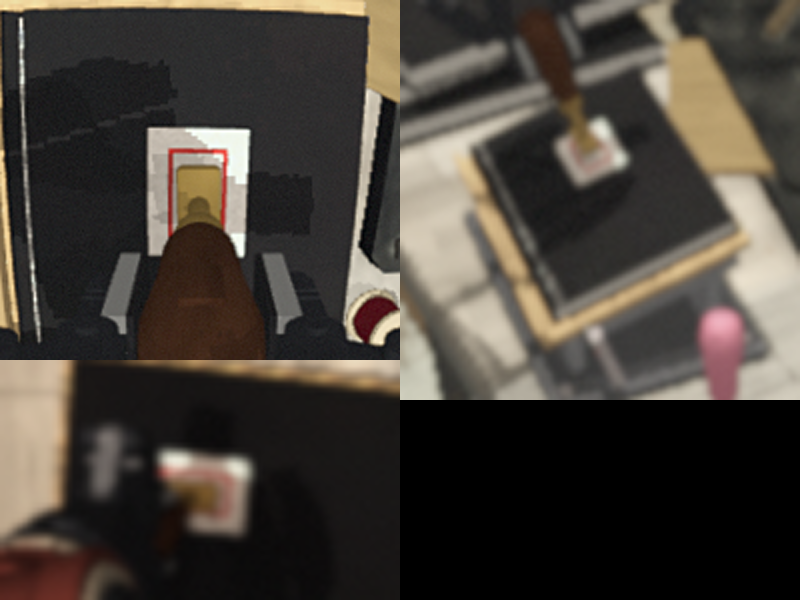

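```bash
sed -i 's/^for c in((171.*/for c in((170,150),(227,150),(147,128),(249,128)):/' fit.py; python3 fit.py
```

```text
[0.4543 0.1374 0.1996] [-0.002 -0.    -0.    -0.001  0.002  0.   ]
mark pt tcp [ 0.0174 -0.0121  0.0887] [0.467  0.1536 0.1108]
mark pt tcp [0.0174 0.0105 0.0887] [0.4889 0.1516 0.1166]
mark pt tcp [ 0.0263 -0.0212  0.0887] [0.4592 0.1634 0.1085]
mark pt tcp [0.0263 0.0192 0.0887] [0.498  0.1597 0.1188]
head edge at z=.071: [ 0.0148 -0.0087  0.071 ]
head edge at z=.071: [0.0148 0.0076 0.071 ]
```

```bash
python3 -m handwheel '[[[-0.1,0,0.3],[0,0,0]],[[-0.1,0,0.6],[0,0,0]],[[-0.1,0,0.8],[0,0,0]],[[-0.1,0,0.8],[0,0,0]],[[-0.1,0,0.8],[0,0,0]]]'
python3 -m handwheel '[[[0,0,0.1],[0,0,0]],[[0,0,0.2],[0,0,0]],[[0,0,0.2],[0,0,0]],[[0,0,0.2],[0,0,0]]]'
cat > fo.py <<'E'
from h import *
F=[];P=[]
for i in range(6):
    ctrl.get_image("wrist"); s=ctrl.get_obs(); F.append(s["contact_force"]); P.append(s["tool_pos"])
R=Ro.from_rotvec(s["tool_rot"]); M=np.array([.477,.131,.114])
print(s["t"],"F tool",R.inv().apply(np.mean(F,0)).round(2),"P",np.mean(P,0).round(4),"torque",np.round(s["wrist_torque"],2), "height over M plane",(-R.apply([0,0,1])@(np.mean(P,0)-M)-.079).round(4))
E
python3 fo.py
```

```text
t: 9.05
tool_pos: [0.4563, 0.1363, 0.1919]
tool_rot: [2.173, 1.976, 0.259]
contact_force: [0.5, -0.0, -0.8]
opening: 0.0275
grip_force: 59.2
t: 9.55
tool_pos: [0.457, 0.1363, 0.1904]
tool_rot: [2.173, 1.976, 0.26]
contact_force: [-1.6, 1.3, 1.7]
opening: 0.0274
grip_force: 59.6
9.85 F tool [ 0.45 -0.41 -2.42] P [0.4569 0.1363 0.1903] torque [0.05 0.14 0.  ] height over M plane -0.0
```

Contact force is about 4 N. Press on gently.

```bash
python3 -m handwheel '[[[0,0,0.1],[0,0,0]],[[0,0,0.2],[0,0,0]],[[0,0,0.3],[0,0,0]],[[0,0,0.4],[0,0,0]],[[0,0,0.4],[0,0,0]]]'
python3 fo.py; python3 look.py i
```

```text
t: 10.48
tool_pos: [0.458, 0.1362, 0.1864]
tool_rot: [2.173, 1.976, 0.26]
contact_force: [-1.6, 1.0, 5.8]
opening: 0.0274
grip_force: 59.8
10.775 F tool [ 0.63 -0.44 -5.15] P [0.4579 0.1362 0.1863] torque [ 0.09  0.16 -0.  ] height over M plane -0.0041
[0.4579 0.1362 0.1863] [2.1728 1.9759 0.2597]
scene tool_face [([217.5, 147.4], 0.79), ([248.4, 223.1], 0.67)]
scene mark [([221.9, 181.9], 0.69), ([220.1, 150.4], 0.64)]
top tool_face [([323.2, 203.5], 0.69), ([196.9, 207.5], 0.62), ([183.0, 208.7], 0.48)]
top mark [([183.4, 208.5], 0.64)]
wrist tool_face [([258.9, 200.0], 0.69)]
wrist mark [([262.9, 196.7], 0.9), ([178.7, 324.5], 0.18)]
scene expected face [218.0717 148.4675] mark [218.0442 147.8502]
top expected face [183.6344 205.5187] mark [184.4573 205.8565]
wrist expected face [259.9751 199.1272] mark [260.4602 205.2073]
```

View pics/i.png

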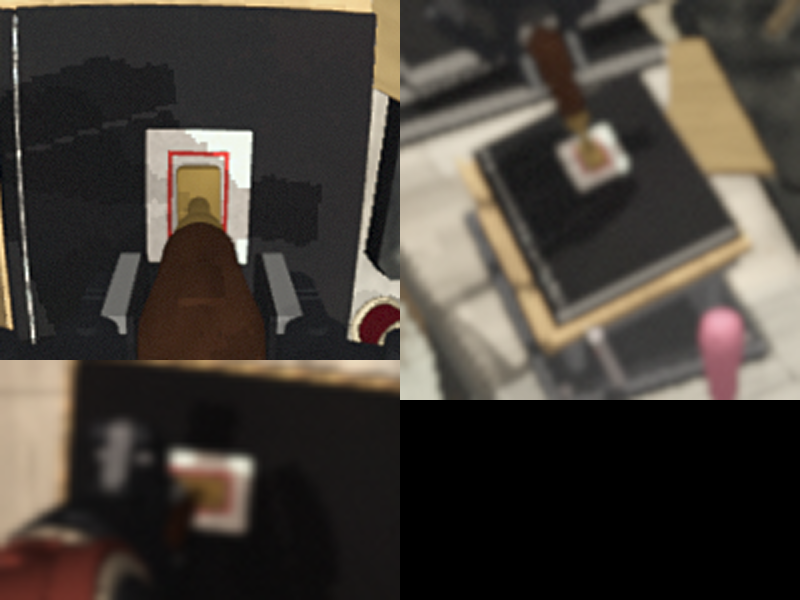

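The brass head (177–221 in the crop) sits centred in the outline (169–228). Force rose 0.68 N/mm, which matches the bed spring, and about 6.8 N means roughly 5.4 mm of sink. I'll add 1.5 mm.

```bash
python3 -m handwheel '[[[0,0,0.1],[0,0,0]],[[0,0,0.15],[0,0,0]],[[0,0,0.15],[0,0,0]],[[0,0,0.15],[0,0,0]],[[0,0,0.15],[0,0,0]]]'
python3 fo.py; sed -i 's/^for c in((170.*/M=p+R.apply([0,0,.079])\nfor c in((169,152),(228,152),(146,130),(252,129)):/' fit.py; python3 fit.py
python3 - <<'E'
from h import *
b=ctrl.get_image("scene"); t=ctrl.get_image("top"); im=np.zeros((400,800,3),np.uint8)
im[:,:400]=cv2.resize(b[165:215,200:250],(400,400),interpolation=cv2.INTER_CUBIC)
im[:,400:]=cv2.resize(t[205:255,215:265],(400,400),interpolation=cv2.INTER_CUBIC)
cv2.imwrite("pics/j.png",im)
E
```

```text
t: 11.85
tool_pos: [0.4583, 0.1362, 0.185]
tool_rot: [2.173, 1.976, 0.26]
contact_force: [-2.6, 2.2, 5.7]
opening: 0.0272
grip_force: 59.9
12.15 F tool [ 1.13 -0.68 -6.18] P [0.4583 0.1361 0.185 ] torque [ 0.11  0.19 -0.02] height over M plane -0.0054
[0.4583 0.1362 0.185 ] [-0.     0.001 -0.002 -0.002  0.001 -0.002]
mark pt tcp [ 0.0187 -0.012   0.079 ] [0.4689 0.1539 0.1056]
mark pt tcp [0.0186 0.0105 0.079 ] [0.4905 0.1518 0.1114]
mark pt tcp [ 0.0273 -0.0207  0.079 ] [0.4614 0.1632 0.1034]
mark pt tcp [0.0276 0.0196 0.079 ] [0.5001 0.1599 0.1137]
head edge at z=.071: [ 0.0147 -0.0087  0.071 ]
head edge at z=.071: [0.0147 0.0076 0.071 ]
```

View pics/j.png

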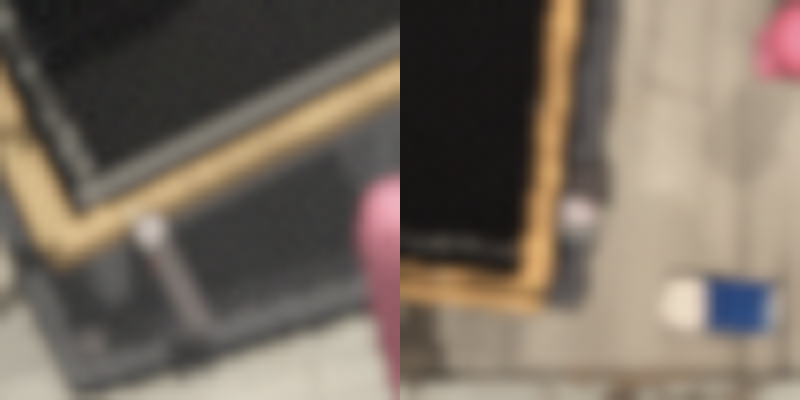

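The pointer is too small to read here. The force is about 7.8 N, so roughly 6.9 mm of sink, and the head is within about 1 mm of the outline's centre. Handing in.

```bash
python3 -c "
from station import ctrl
print(ctrl.finish_job())"
```

```text
the job is handed in; nothing more can be done
None
```

The dark-handled tool is pressed on the mark, within about 1 mm of its centre, at about 7.8 N; I worked out about 7 mm of bed sink from that force because the pointer was too blurred to read. The job is handed in, but no verdict came back.

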